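# Start the screw of the nature-printing press

### The arm

A 7-joint arm with a two-finger parallel gripper is mounted at the origin on the work surface. World frame = base frame: x ahead of the robot, y to its left, z up, the work surface at z = 0. Lengths are in mm, angles in rad, forces in N, time in s.
With the tool pointing down it reaches from about 350 to 900 mm from the base axis. Payload 8.1 kg.
Tool frame: the origin (TCP) lies on the centre line of the jaws, within the pads' length; the fingertips stand 22 mm ahead of it and the grasp point (between the pads) lies 3 mm ahead of it (robot.tcp_to_tips is the distance from the TCP to the fingertips, in mm); z points along the fingers, y is the line along which they close (so a half turn about z gives the same grasp; the last joint's range is limited). The gripper opens to 92 mm and grips with 3 to 60 N. Pads are 19 mm wide; open, the fingers measure 130 mm over their backs; the gripper's body (75 mm by 190 mm) begins 47 mm behind the grasp point.
Start: joints at [-1.388, 0.434, 0.025, 1.573, -0.012, 1.134, -0.075], TCP at [176.23, 599.653, 248.742] pointing down, gripper open.
Joint ranges: [-2.62, 2.62], [-0.44, 2.09], [-1.27, 1.32], [0.08, 2.57], [-1.32, 4.46], [0.12, 2], [-2.74, 2.74]. Speed limits (rad/s): [2.22, 2.22, 3.01, 3.01, 3.14, 3.14, 3.14].

### API

Orientations are given as a unit quaternion [w, x, y, z].
In Python, from rig import robot gives the robot as it stands. The module is installed in compiled form; this text tells all that it offers.
- The arm moves only by the shell command python3 -m jog 'ROWS' [FORCE]. ROWS is JSON, one flat list of numbers, 7 for each row, row after row: the shift along the tool's x, y, z in cm, then the turn, a rotation vector about the tool's x, y, z in degrees, then the finger opening in cm, from 0 to 9.18. In form: [x, y, z, rx, ry, rz, claw, x, y, z, rx, ry, rz, claw, ...]. A call has 1 to 20 rows; each row shifts and turns the commanded pose from where the row before left it, along the tool's axes as they then stand; what a row does not reach is not made up. A row lasts 1/8 s, in which the tool goes at most 62.5 mm and 10.7 degrees, less where a joint would pass 70% of its speed; a pose out of reach is approached as far as the arm can. A call is refused whole if a number of a shift passes 6.25 or a number of a turn 10.7, either way. A call with a gripper value outside its range is refused whole. The fingers move at their own pace and stop on an object; FORCE is the grip in N (left out, the last holds). Time passes only in rows, so rows that do not move let the fingers close. It gives the time, the measured TCP pose, the force, the opening and the grip force at its end, in the units of the state.
- robot.state(): the state, without advancing time (a new reading comes with each control period).
- robot.capture(name): name is "scene" or "top"; returns (picture, depth): 480x640x3 uint8, red, green, blue; 480x640 float32, mm along the optical axis (not along the pixel's ray), 0 where there is no reading.
- robot.camera_model(name): a dict with "intrinsics" (3x3 intrinsics, pixels), "R" (3x3) and "t" (3): a world point X has camera coordinates R X + t. Camera axes: x right, y down, z forward; pixel columns grow to the right and rows downward; lengths in mm; the calibration is good to about 2 mm. A picture is of the moment at which its call begins. camera_model takes no time and is no camera call.
- robot.hand_in(): hands the job in; it is judged then, once.
Trained networks look in the newest picture that a camera, given by its name, has taken for a name from the list of things; names that differ only in an ending like _2 or _b are one class to them, and where a whole thing is asked for, a point or a joint stands for the part that bears it (a point fixed in the world has none). Each returns a list of dicts, best first, with "score" (0 to 1); they miss things now and then, are a little off and sometimes report something else, mostly with a low value. They report only what shows in the picture. A call takes as long as a camera call.
- robot.regions_of(query, camera): "region" (480x640 bool, what is visible of it) and "extent" ([left, top, width, height] in pixels, round what is visible of it).
The state is a dict: "t": time; "joints": joint angles; "joint_velocities": joint speeds; "effort": joint torques, N m; "tcp_pos": TCP position; "eef_rot": TCP orientation; "ft_force": force on the tool from outside, world axes, zero at the start; "torque": the same for the moment, N m; "width": finger opening in mm; "grasp_force": force on a finger pad.
Only numpy, scipy, OpenCV 4.12 (cv2) and the standard library are available. Lean on these libraries where they do the work, as an engineer would, in place of code of your own. Each camera call takes 0.05 s, during which the arm holds its last target. There are 200 camera calls.

### The job

The crank screw of the small print press has been put back but only rests on top of its thread. Take the upright wooden grip of the crank, lightly enough that the screw can still sink, and turn the screw backward (anticlockwise seen from above) until you feel it drop, then turn it forward (clockwise) one full turn and finish still gripping the crank, holding the screw started. Do not back it on far past the drop, and leave the jars, stones and bark where they are.

Things in the scene. Friction and masses are not known exactly. Their poses are not given: they have to be found in the camera images.
- press: The press, fixed: plywood base board 240 x 340 x 22 mm (local x, y, z), steel columns 90 mm either side (local y), grey bridge bar across them (55 x 230 mm, top 115 mm above the table) with a dark round threaded boss in its middle (56 mm across, top 137 mm above the table). Origin on the table under the screw's axis, z up.
- screw_axis (a point): Point on the screw's vertical axis, level with the middle of the crank's grip, 206 to 210 mm above the table at the start; sinks and rises with the screw. Screw and platen weigh 1.5 to 1.9 kg and sink by their own weight; turning takes about 0.1 to 0.25 N m. The hub here (40 mm across) tops out 30 mm below this point, the counterweight ball opposite the grip 24 mm below.
- crank_grip: The crank's upright smooth wooden grip, a cylinder 22 mm in diameter, 62 mm long; origin at its centre, z along it; clear all round. It stands 60 mm from the screw's axis and spins freely on its pin, so it can be led round a circle without turning the hand. Pinched with 5 to 10 N it slides down between the fingers as the screw drops; over 14 N holds the screw up. After the drop hold it firmer.
- press_screw (a joint): Turn of the screw, rad, 0 at the start; grows clockwise seen from above (forward, screwing in), falls when turned backward (anticlockwise). It can turn without end.
- screw_lift (a joint): Height of the screw, m; falls as it sinks; -0.0005 to -0.0035 at the start. Single-start thread, pitch 8 mm: turned backward the screw climbs to about 0, then, somewhere 0.6 to 2.6 rad back from the start (hidden), drops 8 mm to about -0.008; one turn forward from there brings it to about -0.016. Turned back past the drop it climbs again.
- jar_press: Bystander: ink jar, 46 mm across, 51 mm high, standing on the press's base board; origin under its centre.
- pebble_press: Bystander: stone 50 mm across, 21 mm high, on the press's base board; origin under its centre.
- jar_left: Bystander: ink jar, 46 mm across, 51 mm high, on the table on the robot's left; origin under its centre.
- pebble_left: Bystander: stone 82 mm across, 32 mm high, on the table on the left; origin under its centre.
- jar_right: Bystander: ink jar, 46 mm across, 51 mm high, on the table on the right; origin under its centre.
- bark: Bystander: piece of bark 100 x 170 x 52 mm, on the right; origin under its centre.

How it is judged:
By the outcome, as a careful person would: the job done as asked, in the order asked, and still so for the second after the job is handed in, while the arm keeps its last pose, push and grip.
It also fails if it takes over 58 s, if anything falls off the work surface, if the arm or the gripper's body presses on something with over 40 N, if the wrist force passes 120 N, or if a joint passes its speed limit or range.

## Working session

There is one attempt and no reset: what is moved stays moved. The work goes in short steps, Python scripts to look and compute and a shell command to move; the robot and the scene stay as the last step left them, time stands still between calls to the robot, and variables do not carry over. Pictures are saved under pics/ and viewed, at most 10 in all, crops included, and the job is handed in when it is done.

```bash
mkdir -p pics; cat > h.py <<'E'
import numpy as np,cv2
from rig import robot
def world(cam,d,mask):
    m=robot.camera_model(cam);K=np.array(m["intrinsics"]);R=np.array(m["R"]);t=np.array(m["t"])
    v,u=np.nonzero(mask&(d>0));z=d[v,u]
    P=np.stack([(u-K[0,2])/K[0,0]*z,(v-K[1,2])/K[1,1]*z,z])
    return (R.T@(P-t[:,None])).T
E
python3 - <<'E'
from h import *
np.set_printoptions(precision=1,suppress=True)
for c in("scene","top"):
    p,d=robot.capture(c);cv2.imwrite(f"pics/{c}0.png",p[:,:,::-1])
    m=robot.camera_model(c);print(c,-np.array(m["R"]).T@np.array(m["t"]))
    for q in("crank_grip","press_screw","press","jar_press","pebble_press","jar_left","jar_right","bark","pebble_left"):
        for r in robot.regions_of(q,c)[:2]:
            P=world(c,d,r["region"])
            if len(P):print(q,round(r["score"],2),r["extent"],"med",np.median(P,0),"5-95",np.percentile(P,5,0),np.percentile(P,95,0))
s=robot.state();print(s)
E
```

```text
scene [1276.3   91.6  784. ]
crank_grip 0.53 [287.0, 185.5, 14.7, 21.5] med [516.1 -71.1 212.3] 5-95 [510.3 -82.1 185.4] [519.4 -63.6 238.2]
press_screw 0.58 [288.3, 178.3, 58.3, 65.5] med [548.7 -32.1 174.4] 5-95 [510.5 -79.2 158.4] [597.3  29.2 238.2]
press 0.97 [224.3, 179.4, 173.1, 168.5] med [591.2 -23.9  24.7] 5-95 [ 474.5 -165.1   17. ] [709.3  98.6 173.2]
jar_press 0.7 [365.3, 240.6, 22.5, 26.1] med [498.3 115.5  67.2] 5-95 [468.   96.3  26.7] [507.4 135.2  75.2]
pebble_press 0.73 [264.4, 299.0, 21.1, 14.2] med [679.3 -88.4  40.8] 5-95 [ 659.3 -107.1   33.5] [694.5 -70.5  43.9]
jar_left 0.86 [494.3, 252.4, 21.6, 27.3] med [475.9 410.9  44.6] 5-95 [449.1 394.8   7.4] [483.8 430.4  53.3]
jar_right 0.86 [144.0, 266.3, 23.7, 26.1] med [ 652.4 -369.6   47.1] 5-95 [ 628.7 -390.3    8.6] [ 663.7 -355.6   53.1]
bark 0.96 [139.9, 193.7, 67.5, 37.4] med [ 407.1 -427.    37.5] 5-95 [ 359.5 -508.1    9.2] [ 438.8 -361.9   53.2]
pebble_left 0.84 [491.6, 311.3, 34.6, 35.6] med [651.7 396.4  27.9] 5-95 [616.5 367.7  17. ] [676.8 427.1  32.1]
top [ 323.2  -14.5 1354.9]
crank_grip 0.44 [337.4
[... 935 characters left out ...]
74.    48.4] 5-95 [ 621.7 -396.6    2.5] [ 660.1 -356.2   53.3]
bark 0.75 [450.0, 285.8, 77.0, 56.8] med [ 378.9 -438.2   36.1] 5-95 [ 330.7 -516.5   13.3] [ 428.7 -364.7   54. ]
pebble_left 0.93 [132.0, 192.2, 34.0, 28.7] med [636.2 396.   26.2] 5-95 [606.9 367.2  16.4] [667.8 427.8  32. ]
{'t': 1.0, 'joints': array([-1.4,  0.4,  0. ,  1.6, -0. ,  1.1, -0.1]), 'joint_velocities': array([-0., -0., -0., -0.,  0.,  0.,  0.]), 'effort': array([ -0. , -66.8,   1. , -31.5,  -0.1,   0. ,   0. ]), 'tcp_pos': array([176.2, 599.6, 248.7]), 'eef_rot': array([0. , 0.1, 1. , 0. ]), 'ft_force': array([ 1. , -0.2, -0.4]), 'torque': array([ 0. , -0.1,  0. ]), 'grasp_force': 0.0, 'width': 92.09595611554455}
```

View pics/scene0.png

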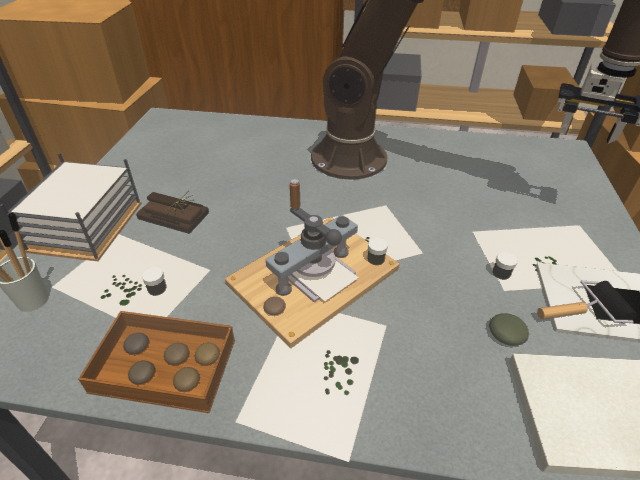

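View pics/top0.png

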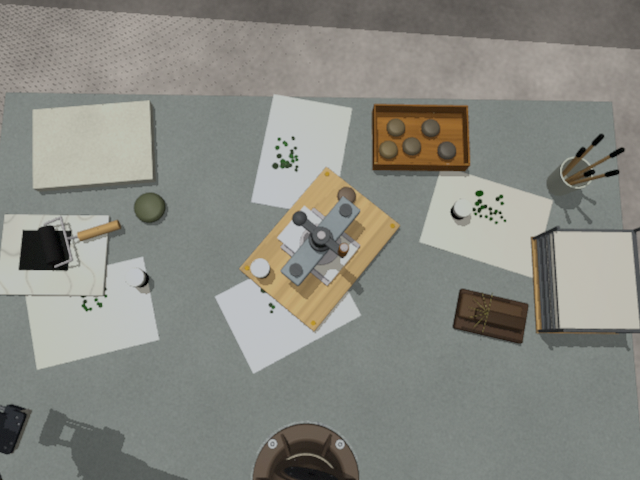

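The scene view shows the crank grip at about (295,193) and the hub at about (313,232). The top view has the grip at about (343,250), the hub at (320,237) and the ball at (299,217). The top camera's grip, screw and second pebble detections are wrong, so I'll measure from depth around the scene-camera position.

```bash
python3 - <<'E'
from h import *
from scipy.spatial.transform import Rotation as Ro
from scipy.optimize import least_squares
np.set_printoptions(precision=2,suppress=True)
for c in("scene","top"):
    p,d=robot.capture(c);W=world(c,d,np.ones((480,640),bool))
    near=W[np.hypot(W[:,0]-548,W[:,1]+27)<110]
    g=near[(near[:,2]>190)&(near[:,2]<250)]
    f=least_squares(lambda q:np.hypot(g[:,0]-q[0],g[:,1]-q[1])-11,[512,-74],loss="soft_l1")
    t=g[g[:,2]>g[:,2].max()-5]
    print(c,len(g),"fit",f.x,f.cost,"mean",g.mean(0),"zmax",np.sort(g[:,2])[-8:],"topdisk",len(t),t.mean(0))
    for lo,hi in((168,182),(150,168),(126,141),(108,120),(182,190)):
        a=near[(near[:,2]>lo)&(near[:,2]<hi)];
        if len(a):print(lo,hi,len(a),a.mean(0),np.percentile(a,2,0),np.percentile(a,98,0))
    a=near[(near[:,2]>172)&(near[:,2]<182)&(np.hypot(near[:,0]-548,near[:,1]+27)<26)]
    print("hub",len(a),np.median(a,0),(a.min(0)+a.max(0))/2)
s=robot.state();print(s["tcp_pos"],s["eef_rot"]);print(Ro.from_quat(np.roll(s["eef_rot"],-1)).as_matrix())
E
```

```text
scene 239 fit [506.78 -73.86] 245.5108666207853 mean [514.23 -72.34 221.21] zmax [244.67 244.75 244.77 244.84 244.89 245.18 245.35 246.01] topdisk 34 [507.94 -73.22 243.75]
168 182 556 [556.41 -18.81 174.07] [510.15 -79.2  168.39] [599.41  35.05 181.42]
150 168 113 [569.1  -16.43 163.32] [519.89 -75.41 151.67] [600.32  34.43 167.83]
126 141 332 [559.4  -28.54 133.61] [473.34 -91.04 126.07] [626.72  36.49 140.39]
108 120 963 [568.71 -36.12 115.04] [ 470.57 -104.68  109.16] [639.21  51.46 119.05]
182 190 68 [555.11 -19.03 184.89] [511.86 -82.27 182.36] [593.    29.92 189.77]
hub 203 [549.47 -26.03 174.46] [546.68 -26.81 176.42]
top 116 fit [508.33 -74.64] 253.52929279789055 mean [504.55 -73.63 232.52] zmax [244.67 244.69 244.74 245.12 245.24 245.9  247.01 248.13] topdisk 20 [507.9  -74.51 244.52]
168 182 608 [551.93 -17.71 173.5 ] [511.17 -64.21 168.38] [594.56  32.72 180.95]
150 168 49 [544.79 -18.09 165.73] [498.81 -69.19 158.64] [576.76  35.5  167.88]
126 141 209 [537.   -23.77 133.45] [464.7  -92.86 126.13] [623.82  37.02 140.39]
108 120 1450 [544.5  -28.3  114.02] [ 457.04 -105.68  109.15] [635.59  47.17 118.93]
182 190 38 [566.8    2.7  183.98] [496.5  -73.14 182.04] [590.51  29.56 188.23]
hub 199 [545.81 -26.55 174.69] [545.93 -24.54 176.89]
[176.24 599.65 248.73] [0.   0.14 0.99 0.  ]
[[-0.96  0.28  0.  ]
 [ 0.28  0.96  0.  ]
 [-0.    0.   -1.  ]]
```

```bash
python3 -m jog '[0,0,-2.5,0,0,-8,9.18, 0,0,-2.5,0,0,-8.2,9.18, -1.84,-3.74,0,0,0,0,9.18, -1.84,-3.74,0,0,0,0,9.18, -1.84,-3.74,0,0,0,0,9.18, -1.84,-3.74,0,0,0,0,9.18, -1.84,-3.74,0,0,0,0,9.18, -1.84,-3.74,0,0,0,0,9.18, -1.84,-3.74,0,0,0,0,9.18, -1.84,-3.74,0,0,0,0,9.18, -1.84,-3.74,0,0,0,0,9.18, -1.84,-3.74,0,0,0,0,9.18, -1.84,-3.74,0,0,0,0,9.18, -1.84,-3.74,0,0,0,0,9.18, -1.84,-3.74,0,0,0,0,9.18, -1.84,-3.74,0,0,0,0,9.18, -1.84,-3.74,0,0,0,0,9.18, -1.84,-3.74,0,0,0,0,9.18, -1.84,-3.74,0,0,0,0,9.18, -1.84,-3.74,0,0,0,0,9.18]' 7; python3 -c "
from h import *
s=robot.state();print(s)"
```

```text
t: 3.6
tcp_pos: [505.9, -75.8, 298.9]
eef_rot: [0.0, 0.001, 1.0, 0.0]
ft_force: [-0.4, -0.6, -0.7]
width: 91.5
grasp_force: 0.0
{'t': 3.6, 'joints': array([-0.3743279 ,  0.21116525,  0.51291576,  1.80155818, -0.11286195,
        1.15713949,  1.74247699]), 'joint_velocities': array([ 0.53334005,  0.35891431,  0.22307933, -0.37900296, -0.22481516,
        0.086637  ,  0.81105051]), 'effort': array([-3.19640592e+00, -4.77333033e+01,  3.93163159e+00, -2.96526951e+01,
        7.22479597e-01,  8.99736362e-03, -1.67539593e+00]), 'tcp_pos': array([505.88488507, -75.76050871, 298.92663774]), 'eef_rot': array([3.13346981e-04, 1.41261355e-03, 9.99998949e-01, 9.61223576e-05]), 'ft_force': array([-0.38543627, -0.62971718, -0.70597766]), 'torque': array([0.04384843, 0.001867  , 0.0011195 ]), 'grasp_force': 0.0, 'width': 91.54308159499776}
```

```bash
python3 -m jog '[0,0,0,0,0,0,9.18, 0,0,2,0,0,0,9.18, 0,0,2,0,0,0,9.18, 0,0,2,0,0,0,9.18, 0,0,2,0,0,0,9.18, 0,0,0,0,0,0,5, 0,0,0,0,0,0,3]' 7; cat > look.py <<'E'
import sys
from h import *
np.set_printoptions(precision=1,suppress=True)
p,d=robot.capture("scene");p2,d2=robot.capture("top")
s=robot.state();print(s["t"],s["tcp_pos"],"F",s["ft_force"],"w",s["width"],"g",s["grasp_force"],"q",s["joints"])
for c,dd in(("scene",d),("top",d2)):
    W=world(c,dd,np.ones((480,640),bool));r=np.hypot(W[:,0]-547,W[:,1]+26.5)
    h=W[(r<13)&(W[:,2]>150)&(W[:,2]<184)]
    b=W[(r<26)&(W[:,2]>150)&(W[:,2]<190)]
    print(c,"hub z",len(h),np.median(h[:,2]) if len(h) else None, len(b),np.median(b[:,2]) if len(b) else None)
if len(sys.argv)>1:
    cv2.imwrite(f"pics/{sys.argv[1]}.png",np.hstack([cv2.resize(p[140:290,230:430][:,:,::-1],(400,300)),cv2.resize(p2[160:310,220:420][:,:,::-1],(400,300))]))
E
python3 look.py a
```

```text
t: 4.47
tcp_pos: [505.6, -74.1, 219.5]
eef_rot: [0.0, 0.001, 1.0, 0.0]
ft_force: [0.5, -0.2, 0.5]
width: 76.4
grasp_force: 0.0
4.575 [505.8 -74.4 219.7] F [-0.3 -0.7 -0.3] w 68.07742766165137 g 0.0 q [-0.3  0.3  0.5  1.9 -0.2  1.   1.8]
scene hub z 84 176.1034182074157 293 173.81791962535027
top hub z 0 None 4 170.4462289611468
```

View pics/a.png

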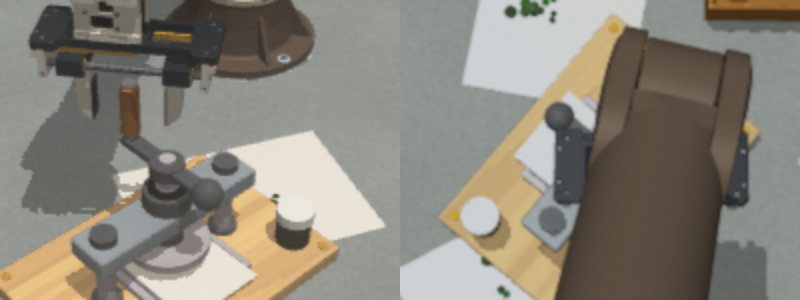

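The scene crop (left) shows the fingers straddling the wooden grip at about (130,110). The hub at (167,160) stays in view, so the scene camera can track its height. I'll close lightly.

```bash
python3 -m jog '[-0.2,0,0,0,0,0,2, 0,0,0,0,0,0,1.5, 0,0,0,0,0,0,1.5, 0,0,0,0,0,0,1.5, 0,0,0,0,0,0,1.5]' 7;python3 look.py; python3 -c "
import numpy as np
a0=np.arctan2(-47.5,-39)
for k in range(28):
  a,b=a0+k*np.pi/18,a0+(k+1)*np.pi/18
  d=6*np.array([np.cos(b)-np.cos(a),np.sin(b)-np.sin(a)]);print(k*10,'%.2f,%.2f'%(-d[0],d[1]),end=' | ')"
```

```text
t: 5.2
tcp_pos: [507.2, -74.7, 218.7]
eef_rot: [-0.0, 0.002, 1.0, -0.0]
ft_force: [-0.2, 2.2, 0.9]
width: 21.9
grasp_force: 7.0
5.3 [507.  -74.6 218.7] F [-1.4  1.   1.2] w 21.809901520452303 g 7.0000505447387695 q [-0.3  0.3  0.5  1.9 -0.2  1.   1.8]
scene hub z 84 175.6343839344991 292 173.27973495649698
top hub z 3 172.19638912834085 34 172.07044381332594
0 -0.86,-0.59 | 10 -0.95,-0.43 | 20 -1.01,-0.26 | 30 -1.04,-0.08 | 40 -1.04,0.10 | 50 -1.01,0.28 | 60 -0.94,0.45 | 70 -0.85,0.61 | 80 -0.73,0.75 | 90 -0.59,0.86 | 100 -0.43,0.95 | 110 -0.26,1.01 | 120 -0.08,1.04 | 130 0.10,1.04 | 140 0.28,1.01 | 150 0.45,0.94 | 160 0.61,0.85 | 170 0.75,0.73 | 180 0.86,0.59 | 190 0.95,0.43 | 200 1.01,0.26 | 210 1.04,0.08 | 220 1.04,-0.10 | 230 1.01,-0.28 | 240 0.94,-0.45 | 250 0.85,-0.61 | 260 0.73,-0.75 | 270 0.59,-0.86 |
```

```bash
python3 -m jog '[-0.86,-0.59,0,0,0,0,1.5, -0.95,-0.43,0,0,0,0,1.5, -1.01,-0.26,0,0,0,0,1.5, 0,0,0,0,0,0,1.5]';python3 look.py b
```

```text
t: 5.8
tcp_pos: [537.4, -87.7, 219.1]
eef_rot: [0.001, 0.002, 1.0, -0.0]
ft_force: [2.7, 0.2, 3.7]
width: 22.0
grasp_force: 7.0
5.9 [536.7 -87.6 219.1] F [1.8 0.3 4.3] w 21.557334557047078 g 7.000384703278542 q [-0.3  0.3  0.5  1.8 -0.2  1.   1.8]
scene hub z 84 176.6880044905775 318 173.81064831554224
top hub z 1 175.59708833919586 3 172.8191004713707
```

View pics/b.png

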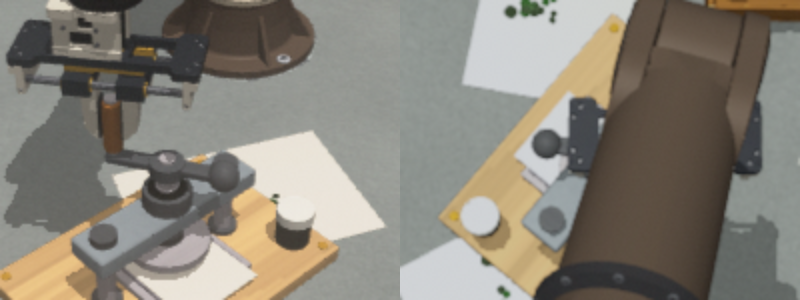

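```bash
cat > chk.py <<'E'
from h import *
import sys
p,d=robot.capture("scene");s=robot.state()
W=world("scene",d,np.ones((480,640),bool));r=np.hypot(W[:,0]-547,W[:,1]+26.5)
h=W[(r<13)&(W[:,2]>150)&(W[:,2]<184)];z=np.median(h[:,2]) if len(h) else 0
F=s["ft_force"];print("CHK %.2f tcp %s F %s hub %d %.1f"%(s["t"],s["tcp_pos"].round(1),F.round(1),len(h),z),flush=True)
sys.exit(int(z<173 or F[2]<0 or np.abs(F).max()>12))
E
J="python3 -m jog"
python3 -m jog '[-1.04,-0.08,0,0,0,0,1.5, 0,0,0,0,0,0,1.5]'>/dev/null; python3 chk.py && python3 -m jog '[-1.04,0.10,0,0,0,0,1.5, 0,0,0,0,0,0,1.5]'>/dev/null && python3 chk.py && python3 -m jog '[-1.01,0.28,0,0,0,0,1.5, 0,0,0,0,0,0,1.5]'>/dev/null && python3 chk.py && python3 -m jog '[-0.94,0.45,0,0,0,0,1.5, 0,0,0,0,0,0,1.5]' >/dev/null && python3 chk.py
```

```text
CHK 6.20 tcp [546.5 -88.2 219. ] F [1.6 0.4 4.7] hub 85 176.4
CHK 6.50 tcp [556.7 -87.1 218.8] F [2.7 1.7 2.9] hub 82 176.1
CHK 6.80 tcp [566.  -84.2 217.6] F [-0.5  0.1 -8.7] hub 78 170.9
```

```bash
python3 -m jog '[0,0,0,0,0,0,1.5, 0,0,0,0,0,0,1.5, 0,0,0,0,0,0,1.5]';python3 look.py c
```

```text
t: 7.18
tcp_pos: [565.9, -84.3, 218.5]
eef_rot: [-0.0, 0.002, 1.0, 0.0]
ft_force: [0.0, 2.2, -8.9]
width: 21.6
grasp_force: 7.0
7.275 [565.9 -84.3 218.5] F [-0.6  1.7 -8.4] w 21.816384811769353 g 7.001374214887619 q [-0.3  0.4  0.5  1.8 -0.2  1.   1.8]
scene hub z 80 170.64170141685793 313 167.15807966975646
top hub z 0 None 0 None
```

View pics/c.png

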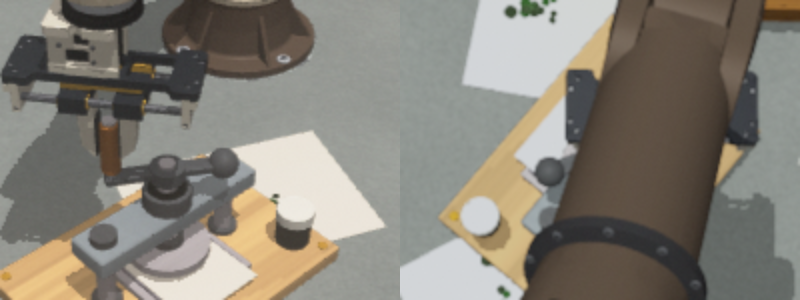

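Both signals show the drop: the hub fell about 6–7 mm and Fz flipped from +3 to −8.7 N, at about 57° back. The left crop shows the grip still between the fingers at (110,150). Next I'll lower the hand while still gripping lightly to make sure the screw is seated, then firm up the grip.

```bash
python3 -m jog '[0,0,0.3,0,0,0,1.5, 0,0,0.3,0,0,0,1.5, 0,0,0,0,0,0,1.5]';python3 chk.py; python3 -m jog '[0,0,0,0,0,0,1.5, 0,0,0,0,0,0,1.5, 0,0,0,0,0,0,1.5]' 18; python3 look.py; python3 -c "
import numpy as np
a0=np.radians(-72)
for k in range(38):
  a,b=a0-k*np.pi/18,a0-(k+1)*np.pi/18
  d=6*np.array([np.cos(b)-np.cos(a),np.sin(b)-np.sin(a)]);print('%.2f,%.2f,0.02,0,0,0,1.5, '%(-d[0],d[1]),end='\n' if k%9==8 else '')"
```

```text
t: 7.65
tcp_pos: [568.0, -84.2, 214.5]
eef_rot: [0.002, 0.001, 1.0, 0.0]
ft_force: [-0.7, 4.3, 4.7]
width: 22.1
grasp_force: 7.0
CHK 7.70 tcp [568.  -84.2 214.4] F [-2.   4.5  5.8] hub 77 169.5
t: 8.07
tcp_pos: [567.9, -84.3, 214.4]
eef_rot: [0.002, 0.001, 1.0, 0.0]
ft_force: [-1.3, 4.0, 6.6]
width: 21.8
grasp_force: 18.0
8.175 [567.9 -84.2 214.4] F [-0.1  4.9  5.6] w 21.707032420200616 g 18.000526428222656 q [-0.3  0.4  0.5  1.8 -0.2  1.   1.8]
scene hub z 79 170.2281290336009 312 166.86316031534818
top hub z 0 None 0 None
1.02,-0.24,0.02,0,0,0,1.5, 1.04,-0.05,0.02,0,0,0,1.5, 1.04,0.13,0.02,0,0,0,1.5, 1.00,0.31,0.02,0,0,0,1.5, 0.93,0.47,0.02,0,0,0,1.5, 0.84,0.63,0.02,0,0,0,1.5, 0.71,0.76,0.02,0,0,0,1.5, 0.57,0.88,0.02,0,0,0,1.5, 0.41,0.96,0.02,0,0,0,1.5, 
0.24,1.02,0.02,0,0,0,1.5, 0.05,1.04,0.02,0,0,0,1.5, -0.13,1.04,0.02,0,0,0,1.5, -0.31,1.00,0.02,0,0,0,1.5, -0.47,0.93,0.02,0,0,0,1.5, -0.63,0.84,0.02,0,0,0,1.5, -0.76,0.71,0.02,0,0,0,1.5, -0.88,0.57,0.02,0,0,0,1.5, -0.96,0.41,0.02,0,0,0,1.5, 
-1.02,0.24,0.02,0,0,0,1.5, -1.04,0.05,0.02,0,0,0,1.5, -1.04,-0.13,0.02,0,0,0,1.5, -1.00,-0.31,0.02,0,0,0,1.5, -0.93,-0.47,0.02,0,0,0,1.5, -0.84,-0.63,0.02,0,0,0,1.5, -0.71,-0.76,0.02,0,0,0,1.5, -0.57,-0.88,0.02,0,0,0,1.5, -0.41,-0.96,0.02,0,0,0,1.5, 
-0.24,-1.02,0.02,0,0,0,1.5, -0.05,-1.04,0.02,0,0,0,1.5, 0.13,-1.04,0.02,0,0,0,1.5, 0.31,-1.00,0.02,0,0,0,1.5, 0.47,-0.93,0.02,0,0,0,1.5, 0.63,-0.84,0.02,0,0,0,1.5, 0.76,-0.71,0.02,0,0,0,1.5, 0.88,-0.57,0.02,0,0,0,1.5, 0.96,-0.41,0.02,0,0,0,1.5, 
1.02,-0.24,0.02,0,0,0,1.5, 1.04,-0.05,0.02,0,0,0,1.5,
```

```bash
python3 -m jog '[1.02,-0.24,0.02,0,0,0,1.5, 1.04,-0.05,0.02,0,0,0,1.5, 1.04,0.13,0.02,0,0,0,1.5, 1.00,0.31,0.02,0,0,0,1.5, 0.93,0.47,0.02,0,0,0,1.5, 0,0,0,0,0,0,1.5]'; python3 look.py;  python3 -m jog '[0.84,0.63,0.02,0,0,0,1.5, 0.71,0.76,0.02,0,0,0,1.5, 0.57,0.88,0.02,0,0,0,1.5, 0.41,0.96,0.02,0,0,0,1.5, 0,0,0,0,0,0,1.5]'; python3 look.py d
```

```text
t: 8.93
tcp_pos: [515.4, -79.5, 212.9]
eef_rot: [0.001, 0.002, 1.0, -0.0]
ft_force: [-4.5, -1.4, 12.8]
width: 21.7
grasp_force: 18.0
9.025 [515.6 -79.7 212.9] F [-4.7 -1.2 11.8] w 21.32348342446837 g 18.000995814800262 q [-0.3  0.3  0.5  1.9 -0.2  1.   1.8]
scene hub z 82 168.01907459323075 283 165.50740077862392
top hub z 13 165.72794367324366 18 164.81304206502503
t: 9.65
tcp_pos: [489.3, -46.6, 211.9]
eef_rot: [-0.001, 0.002, 1.0, 0.0]
ft_force: [-10.1, 0.4, 16.4]
width: 21.6
grasp_force: 18.0
9.75 [489.3 -46.6 211.9] F [-10.4   1.4  16.3] w 21.844290943231297 g 18.00186574459076 q [-0.4  0.3  0.5  2.  -0.2  0.9  1.7]
scene hub z 79 167.31461423655355 251 164.85787559571523
top hub z 0 None 0 None
```

View pics/d.png

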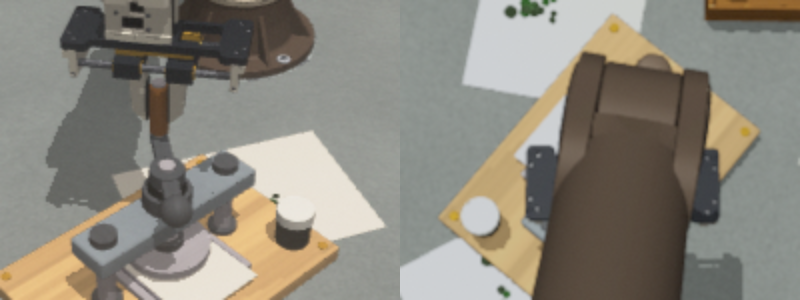

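```bash
python3 -m jog '[0.34,1.02,0,0,0,0,1.5, 0.12,1.04,0,0,0,0,1.5, -0.13,1.04,0,0,0,0,1.5, -0.31,1.00,0,0,0,0,1.5, -0.47,0.93,0,0,0,0,1.5, 0,0,0,0,0,0,1.5]'; python3 chk.py;  python3 -m jog '[-0.63,0.84,0.02,0,0,0,1.5, -0.76,0.71,0.02,0,0,0,1.5, -0.88,0.57,0.02,0,0,0,1.5, -0.96,0.41,0.02,0,0,0,1.5, 0,0,0,0,0,0,1.5]'; python3 look.py
```

```text
t: 10.5
tcp_pos: [496.6, 5.5, 211.2]
eef_rot: [0.001, 0.001, 1.0, 0.0]
ft_force: [2.3, 2.5, 3.6]
width: 21.8
grasp_force: 18.0
CHK 10.55 tcp [496.4   5.2 211.2] F [2.  2.5 3.5] hub 79 167.1
t: 11.18
tcp_pos: [529.1, 29.4, 210.3]
eef_rot: [0.001, 0.002, 1.0, -0.0]
ft_force: [3.4, 0.5, 2.7]
width: 21.8
grasp_force: 18.0
11.275 [528.5  29.2 210.3] F [ 1.9 -1.6  3.6] w 21.48540853008876 g 18.000323474407196 q [-0.5  0.3  0.5  1.9 -0.2  1.   1.6]
scene hub z 78 165.8589604494798 293 162.77105858478745
top hub z 0 None 3 152.89244826849264
```

```bash
python3 -m jog '[-1.02,0.24,0.02,0,0,0,1.5, -1.04,0.05,0.02,0,0,0,1.5, -1.04,-0.13,0.02,0,0,0,1.5, -1.00,-0.31,0.02,0,0,0,1.5, -0.93,-0.47,0.02,0,0,0,1.5, 0,0,0,0,0,0,1.5]'; python3 chk.py;  python3 -m jog '[-0.84,-0.63,0.02,0,0,0,1.5, -0.71,-0.76,0.02,0,0,0,1.5, -0.57,-0.88,0.02,0,0,0,1.5, -0.41,-0.96,0.02,0,0,0,1.5, 0,0,0,0,0,0,1.5]'; python3 look.py e
```

```text
t: 12.02
tcp_pos: [578.6, 22.5, 209.2]
eef_rot: [0.0, 0.002, 1.0, -0.0]
ft_force: [2.7, -2.5, 4.6]
width: 21.2
grasp_force: 18.0
CHK 12.07 tcp [578.5  22.5 209.2] F [ 2.4 -2.1  4.2] hub 83 164.5
t: 12.7
tcp_pos: [603.5, -9.9, 208.4]
eef_rot: [0.0, 0.002, 1.0, -0.0]
ft_force: [2.2, -2.7, 2.8]
width: 21.8
grasp_force: 18.0
12.8 [603.4  -9.5 208.4] F [ 1.1 -3.   3.7] w 21.50778415834984 g 18.00033688545227 q [-0.4  0.5  0.4  1.7 -0.2  1.   1.7]
scene hub z 0 None 0 None
top hub z 0 None 0 None
```

View pics/e.png

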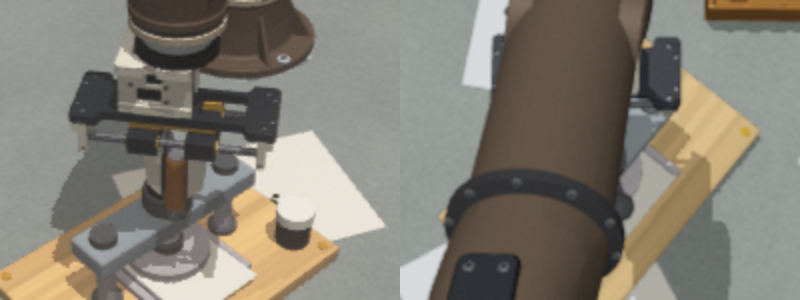

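The left crop shows the grip at (175,180), still held between the fingers on the near side of the hub.

```bash
python3 -m jog '[-0.24,-1.02,0.02,0,0,0,1.5, -0.05,-1.04,0.02,0,0,0,1.5, 0.13,-1.04,0.02,0,0,0,1.5, 0.31,-1.00,0.02,0,0,0,1.5, 0.47,-0.93,0.02,0,0,0,1.5, 0,0,0,0,0,0,1.5]'; python3 chk.py;  python3 -m jog '[0.63,-0.84,0.02,0,0,0,1.5, 0.76,-0.71,0.02,0,0,0,1.5, 0.88,-0.57,0.02,0,0,0,1.5, 0.96,-0.41,0.02,0,0,0,1.5, 0.92,-0.20,0.02,0,0,0,1.5, 0,0,0,0,0,0,1.5, 0,0,0,0,0,0,1.5]'; python3 look.py f
```

```text
t: 13.55
tcp_pos: [595.9, -61.8, 207.2]
eef_rot: [-0.001, 0.003, 1.0, -0.001]
ft_force: [0.0, -4.2, 4.1]
width: 21.5
grasp_force: 18.0
CHK 13.60 tcp [596.2 -61.4 207.3] F [ 1.1 -3.4  2.1] hub 77 162.9
t: 14.48
tcp_pos: [554.2, -87.5, 206.1]
eef_rot: [-0.001, 0.002, 1.0, -0.0]
ft_force: [-2.5, -4.6, 4.0]
width: 22.0
grasp_force: 18.0
14.575 [554.3 -87.5 206.1] F [-1.8 -5.9  4.2] w 21.5865492704066 g 18.000384271144867 q [-0.3  0.4  0.5  1.8 -0.2  1.   1.8]
scene hub z 82 161.38876452167054 271 158.773860459096
top hub z 0 None 1 155.17462223976636
```

View pics/f.png

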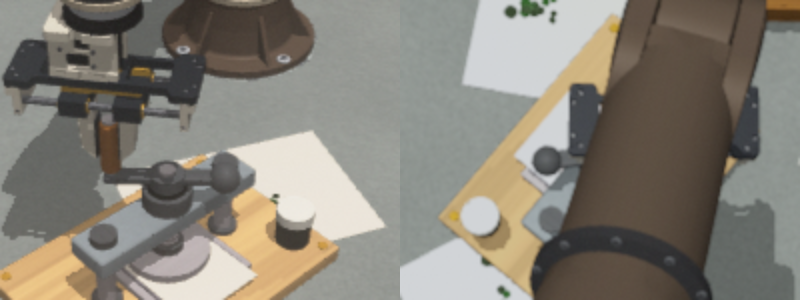

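The hub has sunk about 8–9 mm since the drop. The crank is about one turn (roughly 370°) forward and the grip is still held, with the jar and stone in place.

```bash
python3 -c "
from rig import robot
print(robot.hand_in())"
```

```text
the job is handed in; nothing more can be done
None
```

The job is handed in: I turned the screw back about 57° until it dropped, then forward just over one full turn (about 370°), and it sank about 8–9 mm; the hand still holds the crank at 18 N, and I touched none of the jars, stones or bark.

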